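# Draw a stiff hopper slide gate open to its hidden spring stop

## Task

The slide gate under the empty feed hopper is stiff. Reach down into the orange pull pocket at its front end and draw the gate slowly straight out of the feeder until you feel it come up against the spring stop hidden inside, then leave it there, resting lightly on the stop. Do not ram the stop, and do not disturb the beaker, the brown vial or the tape roll.

Things in the scene. Friction and masses are not known exactly. Their poses are not given: they have to be found in the camera images.
- feeder: Fixed feeder: a white slide case 136 mm deep, 112 wide, 52 high on a steel foot 150 mm wide, with an empty round steel hopper on its back part, up to 108 mm high. Origin at the bottom middle of its front face, on the thin mat it stands on (mat top 8 mm over the bench); x points into the feeder, y to its left, z up. The gate comes out of the front face along the feeder's -x.
- mouth (a point): Middle of the slot in the feeder's front face, 15 mm above the feeder's origin. Behind it, out of sight, sits a spring stop; the gate meets it at an unknown 42 to 82 mm of opening. From there the pull needed rises 1.2 N per mm, for at most 14 mm. A gate left on the stop stays there (pressed harder than 7 N it slips back a little, still on the stop).
- gate: Sliding gate: an aluminium plate with an orange pull pocket at its front end. Origin at the pocket's middle, at feeder origin height; axes parallel to the feeder's. Its x in the feeder's frame is -0.047 m when shut and falls as it opens; it starts 0 to 12 mm open. It slides with a steady drag of 8 to 14 N, different each time.
- pull (a point): Middle of the pocket's mouth, 52 mm above the feeder's origin. The pocket is an open-topped box 74 mm long (gate's x), 88 mm wide, walls 11 mm thick; cavity 52 mm (x) by 66 mm (y), its floor 16 mm above the feeder's origin. Too wide to be gripped across: put the fingers in the cavity and press on the inside of its front (-x) wall, 26 mm from this point.
- beaker: A loose clear beaker, 54 mm across and 68 mm high, origin at the centre of its underside. To be left alone.
- brown_vial: A loose brown vial with a blue cap, 30 mm across and 66 mm high, origin at the centre of its underside. To be left alone.
- tape: A loose roll of tan tape lying flat in front of the paper cutter, 93 mm across and 25 mm high, origin at the centre of its underside. To be left alone.

How it is judged:
By the outcome, as a careful person would: the job done as asked, in the order asked, and still so for the second after the job is handed in, with the robot touching nothing.
It also fails if it takes over 58 s, if anything falls off the work surface, if the arm or the gripper's body presses on something with over 40 N, if the wrist force passes 120 N, or if a joint passes its speed limit or range.

## Robot

A 7-joint arm with a two-finger parallel gripper is mounted at the origin on a cart in front of the work surface, level with it; the furniture and walls round the work are solid. World frame = base frame: x ahead of the robot, y to its left, z up, the work surface at z = 0. Lengths are in m, angles in rad, forces in N, time in s.
With the tool pointing down it reaches from about 0.4 to 0.925 m from the base axis. Payload 5.6 kg.
Tool frame: the origin (TCP) lies on the centre line of the jaws, within the pads' length; the fingertips stand 19 mm ahead of it and the grasp point (between the pads) is the TCP (manip.tip_extent is the distance from the TCP to the fingertips, in m); z points along the fingers, y is the line along which they close (so a half turn about z gives the same grasp; the last joint's range is limited). The gripper opens to 85 mm and grips with 20 to 120 N. Pads are 22 mm wide; open, the fingers measure 114 mm over their backs; the gripper's body (76 mm by 85 mm) begins 54 mm behind the grasp point. The pads swing forward as they close: fully open they stand 13 mm farther back than shut.
Start: joints at [-1.19, 0.468, -0.012, 1.603, 0.006, 1.071, -0.056], TCP at [0.267, 0.592, 0.25] pointing down, gripper open.
Joint ranges: [-2.53, 2.53], [-0.31, 2.02], [-1.57, 1.55], [0.28, 2.44], [-1.29, 4.43], [0.15, 1.84], [-2.92, 2.92]. Speed limits (rad/s): [2.57, 2.57, 3.14, 3.14, 3.14, 3.14, 3.14].

## Interface

Orientations are given as a rotation vector (axis times angle).
In Python, from plant import manip gives the robot as it stands.
- The arm moves only by the shell command python3 -m crank 'ROWS' [FORCE]. ROWS is a JSON object of lists of equal length, an entry for each row: "hand": the finger opening in m, from 0 to 0.0854; "translation": the shift along the tool's x, y, z in m, a list of three; "yaw": the turn about the tool's z in degrees. In form: {"hand": [hand, ...], "translation": [[x, y, z], ...], "yaw": [yaw, ...]}. A call has 1 to 8 rows; each row shifts and turns the commanded pose from where the row before left it, along the tool's axes as they then stand; what a row does not reach is not made up. A row lasts 1/12 s, in which the tool goes at most 41.7 mm and 7.16 degrees, less where a joint would pass 70% of its speed; a pose out of reach is approached as far as the arm can. A call is refused whole if a number of a shift passes 0.0417 or a number of a turn 7.16, either way. A call with a gripper value outside its range is refused whole. The fingers move at their own pace and stop on an object; FORCE is the grip in N (left out, the last holds). Time passes only in rows, so rows that do not move let the fingers close. It gives the time, the measured TCP pose, the force, the opening and the grip force at its end, in the units of the state.
- manip.read_state(): the state, without advancing time (a new reading comes with each control period).
- manip.capture(name): name is "scene" or "side" or "wrist"; returns the picture (420x560x3 uint8, red, green, blue); there is no depth.
- manip.camera_info(name): a dict with "vfov" (degrees; the focal length in pixels is half the picture's height over the tangent of half this angle, whatever the lens; pixels are square), "cx", "cy" (the principal point, pixels), "pose" (4x4, takes a point from camera to world coordinates); the wrist camera has in their place "T_tool_cam" (4x4, takes a point from camera to tool coordinates, whose origin is the TCP and whose axes are the flange's). Camera axes: x right, y up, looking along -z (the intrinsics and any distortion apply to the point x, -y, -z); pixel columns grow to the right and rows downward; lengths in m; the calibration is good to about 2 mm. A picture is of the moment at which its call begins: read the wrist's pose just before it. camera_info takes no time and is no camera call.
- manip.close_job(): hands the job in; it is judged then, once.
The state is a dict: "clock": time; "qpos": joint angles; "dq": joint speeds; "joint_efforts": joint torques, N m; "ee_pos": TCP position; "tool_rot": TCP orientation; "contact_force": force on the tool from outside, world axes, zero at the start; "wrist_torque": the same for the moment, N m; "grip_width": finger opening in m; "grip_force": force on a finger pad.
Only numpy, scipy, OpenCV 4.12 (cv2) and the standard library are available. Lean on these libraries where they do the work, as an engineer would, in place of code of your own. Each camera call takes 0.05 s, during which the arm holds its last target. There are 200 camera calls.

## Working session

There is one attempt and no reset: what is moved stays moved. The work goes in short steps, Python scripts to look and compute and a shell command to move; the robot and the scene stay as the last step left them, time stands still between calls to the robot, and variables do not carry over. Pictures are saved under pics/ and viewed, at most 10 in all, crops included, and the job is handed in when it is done.

```bash
ls; mkdir -p pics
python3 - <<'E'
from plant import manip
import cv2,numpy as np
s=manip.read_state();print({k:np.round(v,3).tolist() for k,v in s.items()}, manip.tip_extent)
for n in("scene","side","wrist"):
    i=manip.camera_info(n);print(n,{k:np.round(v,4).tolist() if not isinstance(v,str) else v for k,v in i.items()})
a=[manip.capture(n)[:,:,::-1] for n in("scene","side")]
for n,im in zip(("scene","side"),a): cv2.imwrite(f"pics/{n}0.png",im)
E
```

```text
pics
{'clock': 0.0, 'qpos': [-1.19, 0.468, -0.012, 1.604, 0.006, 1.071, -0.056], 'dq': [0.001, -0.001, -0.001, 0.0, -0.001, -0.001, 0.001], 'joint_efforts': [-0.0, -53.239, 0.021, -25.131, 0.011, 0.008, 0.0], 'ee_pos': [0.267, 0.592, 0.249], 'tool_rot': [-0.661, -3.071, 0.003], 'contact_force': [-0.047, 0.274, 1.165], 'wrist_torque': [-0.028, 0.013, 0.023], 'grip_force': 0.0, 'grip_width': 0.085} 0.019
scene {'vfov': 52.7219, 'cx': 288.0851, 'cy': 208.1301, 'pose': [[-0.9033, 0.2928, -0.3135, 0.2722], [-0.4289, -0.6294, 0.648, 0.4895], [-0.0076, 0.7198, 0.6941, 0.6668], [0.0, 0.0, 0.0, 1.0]]}
side {'vfov': 53.7371, 'cx': 284.4739, 'cy': 209.8543, 'pose': [[-0.9576, -0.1566, 0.2419, 0.7986], [0.2882, -0.5162, 0.8065, 0.8075], [-0.0014, 0.842, 0.5394, 0.6336], [0.0, 0.0, 0.0, 1.0]]}
wrist {'vfov': 60.6964, 'cx': 277.4086, 'cy': 206.2045, 'T_tool_cam': [[-0.0009, 0.958, 0.2868, 0.0738], [1.0, 0.001, 0.0, -0.0005], [-0.0003, 0.2868, -0.958, -0.1241], [0.0, 0.0, 0.0, 1.0]]}
```

View pics/scene0.png

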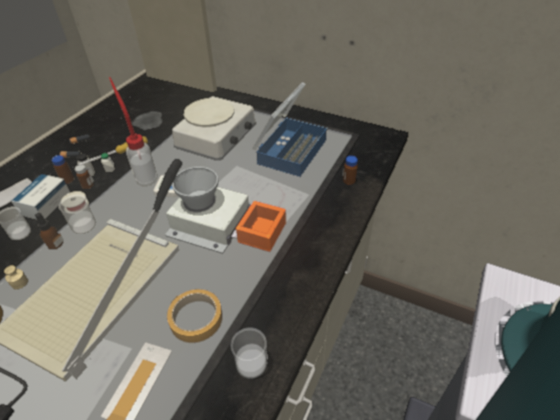

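View pics/side0.png

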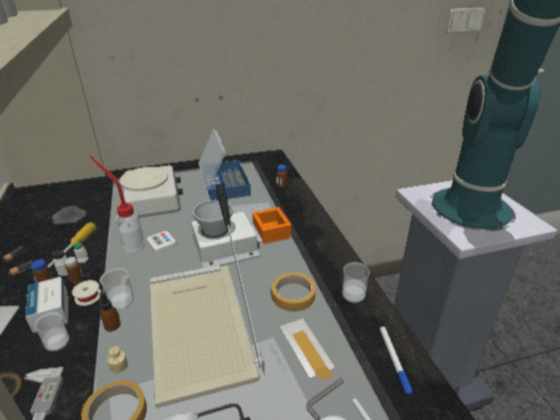

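The scene view shows the orange pocket near (262,225) and the feeder near (208,212). The side view has the pocket near (272,224). The cutter arm rises beside the hopper, the beaker is at (250,352) in scene, and the vial is at (351,170). I'll enlarge both.

Run:
```python
import cv2,numpy as np
a=cv2.imread("pics/scene0.png")[160:265,150:305];b=cv2.imread("pics/side0.png")[170:275,180:305]
a=cv2.resize(a,None,fx=5,fy=5,interpolation=cv2.INTER_CUBIC);b=cv2.resize(b,None,fx=5,fy=5,interpolation=cv2.INTER_CUBIC)
cv2.imwrite("pics/sc1.png",a);cv2.imwrite("pics/si1.png",b)
```

```text
(no output)
```

View pics/sc1.png

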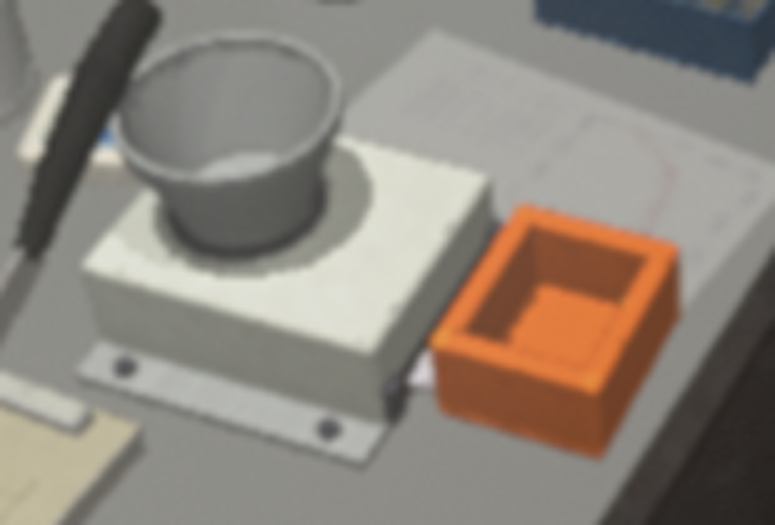

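View pics/si1.png

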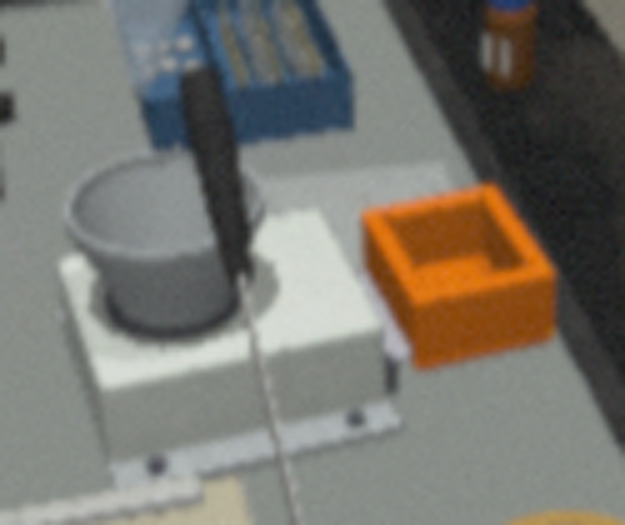

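```bash
cat > h.py <<'E'
from plant import manip
import numpy as np
def ray(n,u,v,pose=None):
    i=manip.camera_info(n);P=np.array(i["pose"]) if pose is None else pose
    f=210/np.tan(np.radians(i["vfov"])/2)
    d=P[:3,:3]@np.array([(u-i["cx"])/f,-(v-i["cy"])/f,-1]);return P[:3,3],d
def onz(n,u,v,z,pose=None):
    o,d=ray(n,u,v,pose);return o+d*(z-o[2])/d[2]
def tri(r):
    A=np.zeros((3,3));b=np.zeros(3)
    for o,d in r:
        d=d/np.linalg.norm(d);M=np.eye(3)-np.outer(d,d);A+=M;b+=M@o
    return np.linalg.solve(A,b)
E
python3 - <<'E'
from h import *
np.set_printoptions(precision=4,suppress=True)
c=lambda p,o:[(p[0]+.5)/5-.5+o[0],(p[1]+.5)/5-.5+o[1]]
S={'FR':(678,248),'FL':(598,388),'BR':(520,207),'BL':(436,343),'ffL':(372,352),'ffR':(490,180),'fbL':(82,267)}
D={'FR':(492,187),'FL':(553,270),'BR':(365,215),'BL':(415,305),'ffL':(385,325),'ffR':(318,215),'fbL':(100,385)}
T={}
for k in S:
    a=c(S[k],(150,160));b=c(D[k],(180,170))
    T[k]=tri([ray('scene',*a),ray('side',*b)])
    print(k,onz('scene',*a,.06)[:2],onz('side',*b,.06)[:2],T[k])
d=lambda a,b:np.linalg.norm(T[a]-T[b])
print(d('FR','FL'),d('BR','BL'),d('FL','BL'),d('FR','BR'),d('ffL','ffR'),d('ffL','fbL'))
m=sum(T[k] for k in('FR','FL','BR','BL'))/4;print(m)
ax=T['BL']-T['FL']+T['BR']-T['FR'];print(np.degrees(np.arctan2(ax[1],ax[0])))
ax=T['fbL']-T['ffL'];print(np.degrees(np.arctan2(ax[1],ax[0])))
ax=T['ffL']-T['ffR'];print(np.degrees(np.arctan2(-ax[0],ax[1])))
ax=T['FL']-T['FR']+T['BL']-T['BR'];print(np.degrees(np.arctan2(-ax[0],ax[1])))
s=manip.read_state();from scipy.spatial.transform import Rotation as R
print(R.from_rotvec(s['tool_rot']).as_matrix())
E
```

```text
FR [ 0.5503 -0.0716] [ 0.5536 -0.0681] [ 0.5519 -0.0749  0.0559]
FL [0.5446 0.0113] [0.546  0.0135] [0.5452 0.0102 0.0581]
BR [ 0.6212 -0.0659] [ 0.6226 -0.0612] [ 0.622  -0.0671  0.0572]
BL [0.6134 0.017 ] [0.6176 0.0225] [0.616  0.0135 0.0543]
ffL [0.6337 0.0319] [0.6351 0.0341] [0.6346 0.0308 0.058 ]
ffR [ 0.6409 -0.0753] [ 0.6455 -0.0681] [ 0.6439 -0.08    0.0535]
fbL [0.7665 0.0413] [0.7688 0.0415] [0.7686 0.0393 0.0579]
0.08541167925029865 0.08088658767352626 0.07095420960062067 0.07053450917617483 0.11122779040374874 0.13424656455220552
[ 0.5837 -0.0296  0.0564]
4.476460930441895
3.6464341956300412
4.833770016769499
4.35892926191128
[[-0.9115  0.4112 -0.0006]
 [ 0.4112  0.9115 -0.0015]
 [-0.0001 -0.0016 -1.    ]]
```

```bash
python3 -m crank '{"hand":[0,0,0,0,0],"translation":[[0,0,0],[0,0,0],[0,0,0],[0,0,0],[0,0,0]],"yaw":[-7.16,-7.16,-7.16,-7.16,0]}' 30
cat >> h.py <<'E'
from scipy.spatial.transform import Rotation as R
def where(p=None):
    s=manip.read_state();M=R.from_rotvec(s['tool_rot']).as_matrix()
    print('t',round(s['clock'],2),'p',np.round(s['ee_pos'],4),'F',np.round(s['contact_force'],1),'xang',round(np.degrees(np.arctan2(M[1,0],M[0,0])),2),'w',round(s['grip_width'],4))
    if p is not None: print('tool delta',np.round(M.T@(np.array(p)-s['ee_pos']),4))
    return s,M
E
python3 - <<'E'
from h import *
where([.555,-.029,.25])
print(tri([ray('scene',178,163),ray('side',221,186)]))
E
```

```text
clock: 0.52
ee_pos: [0.2673, 0.5922, 0.2497]
tool_rot: [0.124, -3.138, 0.001]
contact_force: [0.3, -0.3, 0.2]
grip_width: 0.0256
grip_force: 0.0
t 0.52 p [0.2673 0.5922 0.2497] F [ 0.3 -0.3  0.2] xang -175.48 w 0.0256
tool delta [-0.2378 -0.6419  0.    ]
[0.7074373  0.03606494 0.2039347 ]
```

```bash
python3 -m crank '{"hand":[0,0,0,0,0,0,0,0],"translation":[[-0.014,-0.038,0],[-0.014,-0.038,0],[-0.014,-0.038,0],[-0.014,-0.038,0],[-0.014,-0.038,0],[-0.014,-0.038,0],[-0.014,-0.038,0],[-0.014,-0.038,0]],"yaw":[0,0,0,0,0,0,0,0]}'
python3 - <<'E'
from h import *
where([.555,-.029,.25])
E
```

```text
clock: 1.18
ee_pos: [0.4025, 0.2958, 0.2503]
tool_rot: [0.113, -3.14, -0.0]
contact_force: [1.3, -0.4, 0.7]
grip_width: -0.0004
grip_force: 0.0
t 1.18 p [0.4025 0.2958 0.2503] F [ 1.3 -0.4  0.7] xang -175.88 w -0.0004
tool delta [-1.288e-01 -3.350e-01  2.000e-04]
```

```bash
python3 -m crank '{"hand":[0,0,0,0,0,0,0,0],"translation":[[-0.013,-0.038,0],[-0.013,-0.038,0],[-0.013,-0.038,0],[-0.013,-0.038,0],[-0.013,-0.038,0],[-0.013,-0.038,0],[-0.013,-0.038,0],[-0.013,-0.035,0]],"yaw":[0,0,0,0,0,0,0,0]}' 
python3 -m crank '{"hand":[0,0,0],"translation":[[-0.012,-0.02,0],[0,0,0],[0,0,0]],"yaw":[0,0,0]}'
python3 - <<'E'
from h import *
import cv2
s,M=where([.575,-.029,.25])
cv2.imwrite("pics/w0.png",manip.capture("wrist")[:,:,::-1])
i=manip.camera_info("wrist");P=np.eye(4);P[:3,:3]=M;P[:3,3]=s['ee_pos'];P=P@np.array(i["T_tool_cam"]);np.save("P.npy",P)
E
```

```text
clock: 1.85
ee_pos: [0.529, 0.0031, 0.2504]
tool_rot: [-0.112, 3.139, -0.0]
contact_force: [0.6, 0.8, -1.1]
grip_width: -0.0
grip_force: 0.0
clock: 2.1
ee_pos: [0.5422, -0.0147, 0.2499]
tool_rot: [0.11, -3.139, 0.0]
contact_force: [-0.1, 0.8, -0.7]
grip_width: -0.0
grip_force: 0.0
t 2.1 p [ 0.5422 -0.0147  0.2499] F [-0.1  0.8 -0.7] xang -175.99 w -0.0
tool delta [-0.0317 -0.0166 -0.0001]
```

View pics/w0.png

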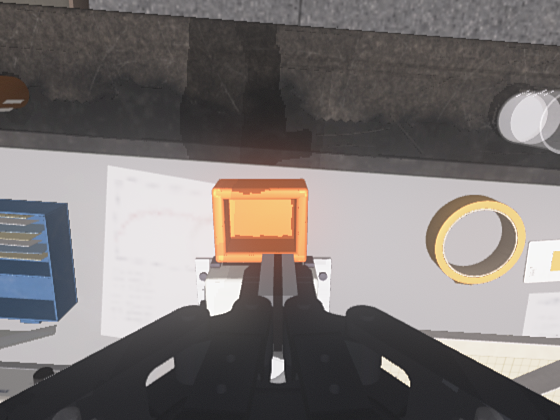

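Wrist view: the pocket rim spans about u 212 to 308 and v 188 to 262, with the cavity from about u 224 to 297. The fingertips are at (278,256). I'll enlarge it.

Run:
```python
import cv2
a=cv2.imread("pics/w0.png")[170:280,190:340]
cv2.imwrite("pics/w1.png",cv2.resize(a,None,fx=5,fy=5,interpolation=cv2.INTER_CUBIC))
```

```text
(no output)
```

View pics/w1.png

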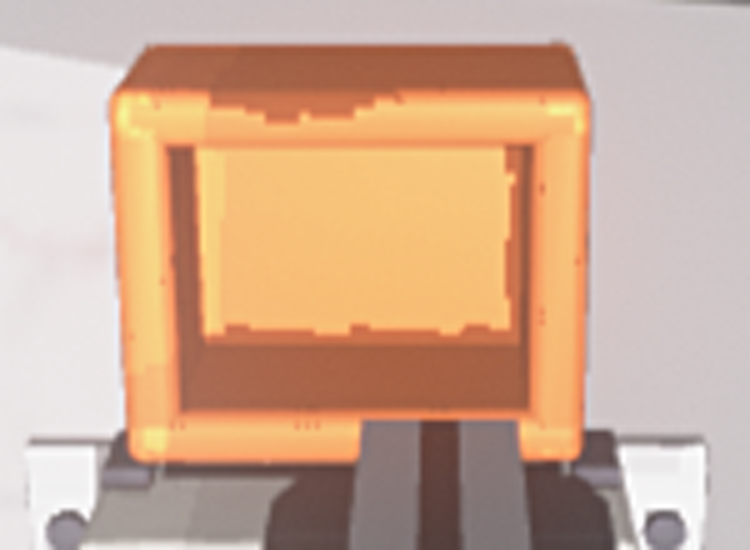

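Run:
```python
from h import *
P=np.load("P.npy");np.set_printoptions(precision=4,suppress=True)
def g(L,z):
    Q=np.array([onz('wrist',(x+.5)/5-.5+190,(y+.5)/5-.5+170,z,P) for x,y in L]);m=Q.mean(0)
    fx=Q[3]+Q[2]-Q[0]-Q[1];fy=Q[0]+Q[3]-Q[1]-Q[2]
    print(Q[:,:2].tolist(),m,'L',np.linalg.norm(fx)/2,'W',np.linalg.norm(Q[0]-Q[1]),np.linalg.norm(Q[3]-Q[2]),'ang',np.degrees(np.arctan2(fx[1],fx[0])));return m
g([(110,92),(588,92),(582,462),(130,462)],.06)
m=g([(167,147),(530,147),(530,412),(178,412)],.06)
where([*m[:2],.25])
```

```text
[[0.5491581122076699, -0.07357691930942434], [0.5432258060908963, 0.012267841340959543], [0.6159296418973002, 0.017888972250517648], [0.6218897133369039, -0.0685377100184997]] [ 0.5826 -0.028   0.06  ] L 0.0729128060937342 W 0.08604949265965957 0.08663194479864145 ang 4.192252839394586
[[0.5587289855927342, -0.06307718015657078], [0.5541841876007776, 0.002708652791807594], [0.6062506008941687, 0.007075313416698235], [0.610853215399195, -0.05964708089883533]] [ 0.5825 -0.0282  0.06  ] L 0.05224097906392087 W 0.06594263420200651 0.06688095366753845 ang 4.2795625907592765
t 2.15 p [ 0.5418 -0.0131  0.2499] F [-0.6  0.7 -0.2] xang -175.8 w 0.0
tool delta [-0.0395 -0.0181 -0.0002]
```

```bash
python3 -m crank '{"hand":[0,0,0,0,0,0,0],"translation":[[-0.02,-0.009,0],[-0.02,-0.009,0],[0,0,0.04],[0,0,0.04],[0,0,0.04],[0,0,0],[0,0,0]],"yaw":[0,0,0,0,0,0,0]}' >/dev/null
python3 - <<'E'
from h import *
where([.5825,-.0282,.05])
E
```

```text
t 2.73 p [ 0.5816 -0.0266  0.1289] F [-0.1  0.1 -0.1] xang -175.58 w 0.0001
tool delta [-0.0011 -0.0017  0.0789]
```

```bash
python3 -m crank '{"hand":[0,0,0,0,0,0,0],"translation":[[-0.001,-0.0015,0.025],[0,0,0.02],[0,0,0.015],[0,0,0.01],[0,0,0.008],[0,0,0],[0,0,0]],"yaw":[0,0,0,0,0,0,0]}' >/dev/null
python3 - <<'E'
from h import *
where([.5825,-.0282,.05])
E
```

```text
t 3.32 p [ 0.5854 -0.0295  0.0536] F [ 0.7 -0.2  0.7] xang -175.64 w 0.0
tool delta [0.0028 0.0015 0.0036]
```

```bash
python3 -m crank '{"hand":[0,0,0,0,0,0,0,0],"translation":[[0.002,0,0.002],[0.002,0,0.001],[0.002,0,0],[0.002,0,0],[0.001,0,0],[0.001,0,0],[0.001,0,0],[0.001,0,0]],"yaw":[0,0,0,0,0,0,0,0]}' | grep -E 'clock|ee_pos|force'
python3 -m crank '{"hand":[0,0,0,0,0,0,0,0],"translation":[[0.0007,0,0],[0.0007,0,0],[0.0007,0,0],[0.0007,0,0],[0.0007,0,0],[0.0007,0,0],[0.0007,0,0],[0.0007,0,0]],"yaw":[0,0,0,0,0,0,0,0]}' | grep -E 'clock|ee_pos|force'
```

```text
clock: 3.98
ee_pos: [0.5725, -0.0306, 0.0494]
contact_force: [0.6, -0.8, -0.4]
grip_force: 0.0
clock: 4.65
ee_pos: [0.5691, -0.0309, 0.0497]
contact_force: [7.8, 0.0, -5.3]
grip_force: 3.7
```

```bash
for k in 1; do python3 -m crank '{"hand":[0,0,0,0,0,0,0,0],"translation":[[0.0007,0,0],[0.0007,0,0],[0.0007,0,0],[0.0007,0,0],[0.0007,0,0],[0.0007,0,0],[0.0007,0,0],[0.0007,0,0]],"yaw":[0,0,0,0,0,0,0,0]}' | grep -E 'ee_pos|force'; done
python3 -m crank '{"hand":[0,0,0,0,0,0,0,0],"translation":[[0.0007,0,0],[0.0007,0,0],[0.0007,0,0],[0.0007,0,0],[0.0007,0,0],[0.0007,0,0],[0.0007,0,0],[0.0007,0,0]],"yaw":[0,0,0,0,0,0,0,0]}' | grep -E 'clock|ee_pos|force'
```

```text
ee_pos: [0.5647, -0.0313, 0.0499]
contact_force: [9.2, 1.0, -6.1]
grip_force: 4.5
clock: 5.98
ee_pos: [0.5592, -0.0317, 0.0499]
contact_force: [8.3, 0.7, -6.4]
grip_force: 4.5
```

```bash
python3 -m crank '{"hand":[0,0,0,0,0,0,0,0],"translation":[[0.0007,0,0],[0.0007,0,0],[0.0007,0,0],[0.0007,0,0],[0.0007,0,0],[0.0007,0,0],[0.0007,0,0],[0.0007,0,0]],"yaw":[0,0,0,0,0,0,0,0]}' | grep -E 'ee_pos|force'
python3 -m crank '{"hand":[0,0,0,0,0,0,0,0],"translation":[[0.0007,0,0],[0.0007,0,0],[0.0007,0,0],[0.0007,0,0],[0.0007,0,0],[0.0007,0,0],[0.0007,0,0],[0.0007,0,0]],"yaw":[0,0,0,0,0,0,0,0]}' | grep -E 'clock|ee_pos|force'
python3 -m crank '{"hand":[0,0,0,0,0,0,0,0],"translation":[[0.0005,0,0],[0.0005,0,0],[0.0005,0,0],[0.0005,0,0],[0.0005,0,0],[0.0005,0,0],[0.0005,0,0],[0.0005,0,0]],"yaw":[0,0,0,0,0,0,0,0]}' | grep -E 'clock|ee_pos|force'
```

```text
ee_pos: [0.5536, -0.0321, 0.0499]
contact_force: [9.2, 1.0, -6.7]
grip_force: 4.5
clock: 7.32
ee_pos: [0.548, -0.0325, 0.0499]
contact_force: [8.8, 0.3, -7.1]
grip_force: 4.5
clock: 7.98
ee_pos: [0.5441, -0.0328, 0.0499]
contact_force: [9.8, -1.0, -7.6]
grip_force: 4.5
```

```bash
python3 -m crank '{"hand":[0,0,0,0,0,0,0,0],"translation":[[0.0005,0,0],[0.0005,0,0],[0.0005,0,0],[0.0005,0,0],[0.0005,0,0],[0.0005,0,0],[0.0005,0,0],[0.0005,0,0]],"yaw":[0,0,0,0,0,0,0,0]}' | grep -E 'clock|ee_pos|force'
```

```text
clock: 8.65
ee_pos: [0.5401, -0.033, 0.0499]
contact_force: [8.8, 0.7, -6.7]
grip_force: 4.5
```

```bash
python3 -m crank '{"hand":[0,0,0,0,0,0,0,0],"translation":[[0.0004,0,0],[0.0004,0,0],[0.0004,0,0],[0.0004,0,0],[0.0004,0,0],[0.0004,0,0],[0.0004,0,0],[0.0004,0,0]],"yaw":[0,0,0,0,0,0,0,0]}' | grep -E 'clock|ee_pos|force'
```

```text
clock: 9.32
ee_pos: [0.5369, -0.0333, 0.0499]
contact_force: [9.8, 0.7, -7.7]
grip_force: 4.5
```

```bash
python3 -m crank '{"hand":[0,0,0,0,0,0,0,0],"translation":[[0.0004,0,0],[0.0004,0,0],[0.0004,0,0],[0.0004,0,0],[0.0004,0,0],[0.0004,0,0],[0.0004,0,0],[0.0004,0,0]],"yaw":[0,0,0,0,0,0,0,0]}' | grep -E 'clock|ee_pos|force'
```

```text
clock: 9.98
ee_pos: [0.5337, -0.0335, 0.0499]
contact_force: [9.3, 0.6, -7.6]
grip_force: 4.5
```

```bash
python3 -m crank '{"hand":[0,0,0,0,0,0,0,0],"translation":[[0.0004,0,0],[0.0004,0,0],[0.0004,0,0],[0.0004,0,0],[0.0004,0,0],[0.0004,0,0],[0.0004,0,0],[0.0004,0,0]],"yaw":[0,0,0,0,0,0,0,0]}' | grep -E 'clock|ee_pos|force'
```

```text
clock: 10.65
ee_pos: [0.5306, -0.0338, 0.0499]
contact_force: [8.8, 0.6, -7.2]
grip_force: 4.5
```

```bash
python3 -m crank '{"hand":[0,0,0,0,0,0,0,0],"translation":[[0.0004,0,0],[0.0004,0,0],[0.0004,0,0],[0.0004,0,0],[0.0004,0,0],[0.0004,0,0],[0.0004,0,0],[0.0004,0,0]],"yaw":[0,0,0,0,0,0,0,0]}' | grep -E 'clock|ee_pos|force'
```

```text
clock: 11.32
ee_pos: [0.5274, -0.034, 0.0499]
contact_force: [9.3, 1.1, -6.8]
grip_force: 4.5
```

```bash
python3 -m crank '{"hand":[0,0,0,0,0,0,0,0],"translation":[[0.0004,0,0],[0.0004,0,0],[0.0004,0,0],[0.0004,0,0],[0.0004,0,0],[0.0004,0,0],[0.0004,0,0],[0.0004,0,0]],"yaw":[0,0,0,0,0,0,0,0]}' | grep -E 'clock|ee_pos|force'
```

```text
clock: 11.98
ee_pos: [0.5242, -0.0342, 0.0499]
contact_force: [9.0, 0.7, -7.5]
grip_force: 4.5
```

```bash
python3 -m crank '{"hand":[0,0,0,0,0,0,0,0],"translation":[[0.0004,0,0],[0.0004,0,0],[0.0004,0,0],[0.0004,0,0],[0.0004,0,0],[0.0004,0,0],[0.0004,0,0],[0.0004,0,0]],"yaw":[0,0,0,0,0,0,0,0]}' | grep -E 'clock|ee_pos|force'
```

```text
clock: 12.65
ee_pos: [0.521, -0.0344, 0.0499]
contact_force: [9.1, 1.4, -7.7]
grip_force: 4.5
```

```bash
python3 -m crank '{"hand":[0,0,0,0,0,0,0,0],"translation":[[0.0004,0,0],[0.0004,0,0],[0.0004,0,0],[0.0004,0,0],[0.0004,0,0],[0.0004,0,0],[0.0004,0,0],[0.0004,0,0]],"yaw":[0,0,0,0,0,0,0,0]}' | grep -E 'clock|ee_pos|force'
```

```text
clock: 13.32
ee_pos: [0.5179, -0.0346, 0.0499]
contact_force: [9.2, 1.7, -7.4]
grip_force: 4.5
```

```bash
python3 -m crank '{"hand":[0,0,0,0,0,0,0,0],"translation":[[0.0004,0,0],[0.0004,0,0],[0.0004,0,0],[0.0004,0,0],[0.0004,0,0],[0.0004,0,0],[0.0004,0,0],[0.0004,0,0]],"yaw":[0,0,0,0,0,0,0,0]}' | grep -E 'clock|ee_pos|force'
```

```text
clock: 13.98
ee_pos: [0.5147, -0.0349, 0.0499]
contact_force: [9.4, 0.4, -7.2]
grip_force: 4.5
```

```bash
python3 -m crank '{"hand":[0,0,0,0,0,0,0,0],"translation":[[0.0004,0,0],[0.0004,0,0],[0.0004,0,0],[0.0004,0,0],[0.0004,0,0],[0.0004,0,0],[0.0004,0,0],[0.0004,0,0]],"yaw":[0,0,0,0,0,0,0,0]}' | grep -E 'clock|ee_pos|force'
```

```text
clock: 14.65
ee_pos: [0.5115, -0.0351, 0.0499]
contact_force: [9.3, 1.6, -7.6]
grip_force: 4.5
```

```bash
python3 -m crank '{"hand":[0,0,0,0,0,0,0,0],"translation":[[0.0004,0,0],[0.0004,0,0],[0.0004,0,0],[0.0004,0,0],[0.0004,0,0],[0.0004,0,0],[0.0004,0,0],[0.0004,0,0]],"yaw":[0,0,0,0,0,0,0,0]}' | grep -E 'clock|ee_pos|force'
```

```text
clock: 15.32
ee_pos: [0.5083, -0.0353, 0.0499]
contact_force: [8.3, 1.2, -6.8]
grip_force: 4.5
```

```bash
python3 -m crank '{"hand":[0,0,0,0,0,0,0,0],"translation":[[0.0004,0,0],[0.0004,0,0],[0.0004,0,0],[0.0004,0,0],[0.0004,0,0],[0.0004,0,0],[0.0004,0,0],[0.0004,0,0]],"yaw":[0,0,0,0,0,0,0,0]}' | grep -E 'clock|ee_pos|force'
```

```text
clock: 15.98
ee_pos: [0.5052, -0.0356, 0.05]
contact_force: [9.5, 1.4, -6.6]
grip_force: 4.5
```

```bash
python3 -m crank '{"hand":[0,0,0,0,0,0,0,0],"translation":[[0.0004,0,0],[0.0004,0,0],[0.0004,0,0],[0.0004,0,0],[0.0004,0,0],[0.0004,0,0],[0.0004,0,0],[0.0004,0,0]],"yaw":[0,0,0,0,0,0,0,0]}' | grep -E 'clock|ee_pos|force'
```

```text
clock: 16.65
ee_pos: [0.502, -0.0358, 0.05]
contact_force: [8.6, 1.8, -7.2]
grip_force: 4.5
```

```bash
python3 -m crank '{"hand":[0,0,0,0,0,0,0,0],"translation":[[0.0004,0,0],[0.0004,0,0],[0.0004,0,0],[0.0004,0,0],[0.0004,0,0],[0.0004,0,0],[0.0004,0,0],[0.0004,0,0]],"yaw":[0,0,0,0,0,0,0,0]}' | grep -E 'clock|ee_pos|force'
python3 - <<'E'
from h import *
import cv2
cv2.imwrite("pics/sd2.png",cv2.resize(manip.capture("scene")[160:280,140:320,::-1],None,fx=4,fy=4,interpolation=cv2.INTER_CUBIC))
E
```

```text
clock: 17.32
ee_pos: [0.4999, -0.036, 0.0502]
contact_force: [10.5, 0.7, -7.5]
grip_force: 5.8
```

View pics/sd2.png

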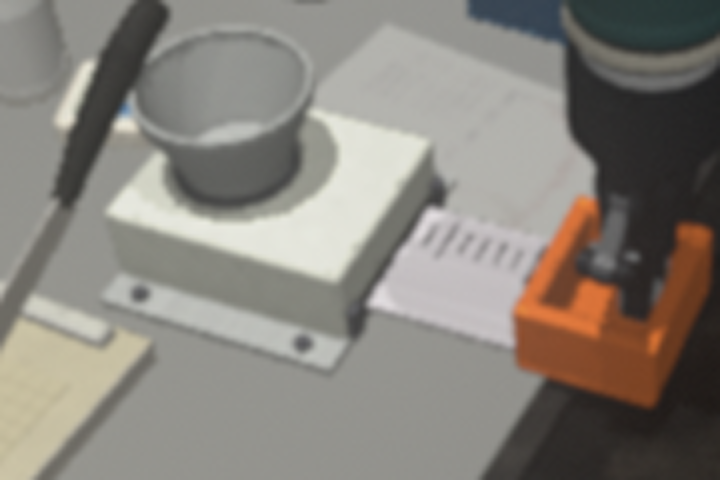

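The gate is drawn well out and the fingers are against the front wall. The last call showed lag and a rising force, so the stop has likely just been met. I'll confirm with a small extra pull.

```bash
python3 -m crank '{"hand":[0,0,0,0],"translation":[[0.0004,0,0],[0.0004,0,0],[0.0004,0,0],[0.0004,0,0]],"yaw":[0,0,0,0]}' | grep -E 'clock|ee_pos|force'
```

```text
clock: 17.7
ee_pos: [0.4989, -0.0361, 0.0503]
contact_force: [13.1, 1.5, -10.2]
grip_force: 6.3
```

Force rose 9.1→13.1 N over about 2.5 mm, so the gate is on the stop at about 3–4 N. I'll back off inside the cavity and then lift out.

```bash
python3 -m crank '{"hand":[0,0,0,0,0,0,0,0],"translation":[[-0.001,0,0],[-0.002,0,0],[-0.002,0,0],[-0.003,0,0],[-0.003,0,0],[-0.003,0,0],[-0.002,0,0],[0,0,0]],"yaw":[0,0,0,0,0,0,0,0]}' | grep -E 'clock|ee_pos|force'
```

```text
clock: 18.37
ee_pos: [0.5098, -0.0354, 0.0492]
contact_force: [-0.4, -0.0, -0.3]
grip_force: 0.0
```

Free, with 11 mm clearance in front and about 19 mm behind. Lifting.

```bash
python3 -m crank '{"hand":[0,0,0,0,0,0,0,0],"translation":[[0,0,-0.005],[0,0,-0.01],[0,0,-0.015],[0,0,-0.02],[0,0,-0.03],[0,0,-0.03],[0,0,-0.03],[0,0,0]],"yaw":[0,0,0,0,0,0,0,0]}' | grep -E 'clock|ee_pos|force'
python3 - <<'E'
from h import *
import cv2
cv2.imwrite("pics/sc3.png",manip.capture("scene")[:,:,::-1])
E
```

```text
clock: 19.03
ee_pos: [0.5128, -0.0358, 0.1958]
contact_force: [0.9, -0.5, -0.4]
grip_force: 0.0
```

View pics/sc3.png

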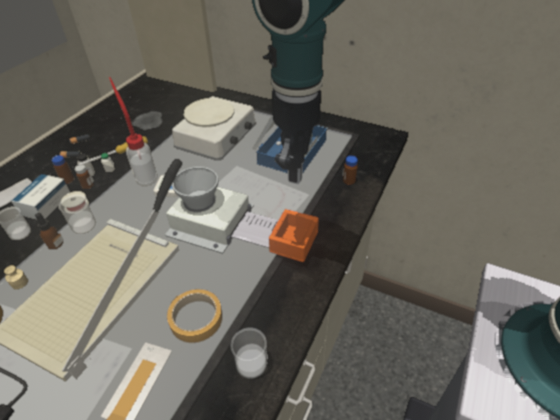

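The gate is out with its pocket at (294,236). The vial (351,170), beaker (250,352) and tape (195,315) are where they were, and the tool is clear. Handing in.

```bash
python3 -c "
from plant import manip;print(manip.close_job())"
```

```text
the job is handed in; nothing more can be done
None
```

I drew the gate out slowly about 70 mm until the pull rose from 9 to 13 N and left it resting on the stop at roughly 3–4 N; the arm is clear, the beaker, vial and tape look unmoved in the final picture, and the job is handed in at about 19 s (no verdict shown).

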